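Set the end stop of a plate jig and lock it with its jam nut

ROBOT

A 7-joint arm with a two-finger parallel gripper is mounted at the origin on a cart in front of the work surface, level with it; the furniture and walls round the work are solid. World frame = base frame: x ahead of the robot, y to its left, z up, the work surface at z = 0. Lengths are in m, angles in rad, forces in N, time in s.
With the tool pointing down it reaches from about 0.4 to 0.875 m from the base axis. Payload 19.3 kg.
Tool frame: the origin (TCP) lies midway between the tips of the shut fingers; the grasp point (between the pads) lies bot.pinch_z behind it (bot.pinch_z is the distance from the TCP to the grasp point, in m); z points along the fingers, y is the line along which they close (so a half turn about z gives the same grasp; the last joint's range is limited). The gripper opens to 85 mm and grips with 20 to 120 N. Pads are 22 mm wide; open, the fingers measure 114 mm over their backs; the gripper's body (76 mm by 85 mm) begins 54 mm behind the grasp point. The pads swing forward as they close: fully open they stand 13 mm farther back than shut.
Start: joints at [-0.07, 0.521, -0.036, 1.599, 0.021, 1.021, -0.113], TCP at [0.625, -0, 0.193] pointing down, gripper open.
Joint ranges: [-2.91, 2.91], [-0.3, 2.13], [-1.5, 1.42], [0.17, 2.43], [-1.26, 4.41], [0.16, 1.93], [-2.52, 2.52]. Speed limits (rad/s): [1.89, 1.89, 2.39, 2.39, 3.01, 3.01, 3.01].

INTERFACE

Orientations are given as [roll, pitch, yaw] about the fixed x, y, z axes, in that order (R = Rz(yaw) Ry(pitch) Rx(roll)).
In Python, from workcell import readout, grab_frame, camera_info, workorder, bot gives the robot as it stands. The module is installed in compiled form; this text tells all that it offers.
- The arm moves only by the tool drive_tool, never from a script. Its argument "targets" is a list of rows, each an object of numbers: "dx", "dy", "dz": the shift along the tool's x, y, z as a fraction of full scale; "yaw": the turn about the tool's z as a fraction of full scale; "fingers": the closure, from 0 (fully open) to 1 (shut). In form: [{"dx": .., "dy": .., "dz": .., "yaw": .., "fingers": ..}, ...]. A call has 1 to 20 rows; each row shifts and turns the commanded pose from where the row before left it, along the tool's axes as they then stand; what a row does not reach is not made up. Full scale, the value 1, is 0.1 m for a shift and 90 degrees for a turn. A row lasts 1/10 s, in which the tool goes at most 50 mm and 8.59 degrees, less where a joint would pass 70% of its speed; a pose out of reach is approached as far as the arm can. A call with a number of a shift or a turn outside -1 to 1 is refused whole. A call with a gripper value outside its range is refused whole. The fingers move at their own pace and stop on an object; "squeeze" is the grip in N (left out, the last holds). Time passes only in rows, so rows that do not move let the fingers close. It gives the time, the measured TCP pose, the force, the opening and the grip force at its end, in the units of the state.
- readout.observe(): the state, without advancing time (a new reading comes with each control period).
- grab_frame(name): name is "scene" or "side" or "wrist"; returns the picture (480x640x3 uint8, blue, green, red); there is no depth.
- camera_info(name): a dict with "fx", "fy", "cx", "cy" (pixels), "T" (4x4, takes a point from camera to world coordinates); the wrist camera has in their place "hand_eye" (4x4, takes a point from camera to tool coordinates, whose origin is the TCP and whose axes are the flange's). Camera axes: x right, y up, looking along -z (the intrinsics and any distortion apply to the point x, -y, -z); pixel columns grow to the right and rows downward; lengths in m; the calibration is good to about 2 mm. A picture is of the moment at which its call begins: read the wrist's pose just before it. camera_info takes no time and is no camera call.
- workorder.job_done(): hands the job in; it is judged then, once.
The state is a dict: "clock": time; "qpos": joint angles; "qd": joint speeds; "joint_efforts": joint torques, N m; "position": TCP position; "tool_rot": TCP orientation; "force": force on the tool from outside, world axes, zero at the start; "moment": the same for the moment, N m; "grip_width": finger opening in m; "finger_force": force on a finger pad.
Only numpy, scipy, OpenCV 4.12 (cv2) and the standard library are available. Lean on these libraries where they do the work, as an engineer would, in place of code of your own. Each camera call takes 0.05 s, during which the arm holds its last target. There are 200 camera calls.

TASK

Draw the red-knobbed lock slide of the plate jig fully back, away from the blue stop, to free the stop, and leave it drawn back. Then slide the blue stop along until it holds the well plate snugly against the fence at the other end of the jig, with no gap before or behind the plate. Finally lock that setting: run the brass jam nut on the stop's set bolt fully down (clockwise seen from above) until it is hard against the boss, without shifting the stop, and let go; leave the other things on the bench where they are.

Things in the scene. Friction and masses are not known exactly. Their poses are not given: they have to be found in the camera images.
- jig: Grey plate jig with an aluminium fence, fixed on the bench, base x -110..+80, y -150..+150, z 0..12 mm in its frame; origin on the bench. Its y axis is the sliding direction: blue stop towards -y, fence at +y, lock slide on the -x side. Two 6 mm lips (inner faces x = -67, +67) guide the plate. A steel rail (x -20..20, y -145..21, top z 18 mm) carries the stop. It is turned by yaw only.
- fence_face (a point): Centre of the fence's flat face, at x 0, y +130, z 20 mm in the jig's frame; the fence is 146 mm wide and reaches z = 34. The plate's +y side ends flat against this face.
- plate: Loose beige 96-well plate, 128 (jig x) x 86 (jig y) x 15 mm, 90 g, lying on the jig's base (underside at z = 12) between the lips, some millimetres short of the fence. Origin: centre of its underside; its axes are nearly parallel to the jig's.
- carriage (a joint): The blue stop slides along jig +y: 0 m = parked (as at the start), grows towards the fence. Free travel 62 mm; with the plate home against the fence the jaw stops at 0.054 m. The slide has about 5 N of friction and stays where it is left. While the lock slide is in, the stop moves less than about 3 mm.
- jaw_face (a point): Centre of the blue stop's flat jaw face (100 mm wide, z 16..38 mm), which looks to jig +y and pushes the plate. Moves with the stop.
- push_face (a point): Centre of the blue stop's flat rear face, looking to jig -y, 65 mm behind the jaw face, 70 mm wide, z 14..36 mm: the place to push. Moves with the stop. The stop's top is at z = 36.
- lock_slide (a joint): Lock slide: a 9 mm square steel bar with an upright red knob, beside the stop on jig's -x side; its tip stands between two lugs of the stop. 0 m = fully in, grows as it is drawn along jig -x, to 0.020 m = fully back; the stop is free from about 0.013 m. About 2.5 N of friction; it stays where it is left.
- lock_knob (a point): Centre of the red knob, an upright round grip 12 mm in diameter, from z = 34 to 56 mm, this point at z = 45. Housing cheeks below it reach z = 26. Pinch it from above with the fingers closing along jig y and move it along jig -x.
- jam_nut (a joint): Angle of the brass jam nut on the upright set bolt, rad: 0 = hard against the boss, positive = backed off (3 to 4.3 at the start). Clockwise from above lowers the value, and the nut by 8 mm a turn. Friction 0.06 N m; stays where left. At 0 a pair of its hexagon's flats faces jig -x and +x; the hexagon turns anticlockwise with positive values.
- nut_top (a point): Centre of the jam nut's top face, on the bolt axis (35 mm behind the jaw face, jig x = 0). Hexagon 30 mm across flats, 15 mm high, top at z = 65 mm when seated; it moves with nut and stop. Below it a round boss, 30 mm in diameter, z 36..50 mm, stands on the stop; the 10 mm set bolt ends at z = 84 mm.
- timer: White bench timer, 66 x 66 x 18 mm, a bystander lying on the bench to the right of the jig, on the near side; origin under its centre.
- marker: Red-capped marker, 126 mm long and 12 mm thick, lying on the bench behind the jig, a bystander; origin at one end.
- label_tape: Roll of tan label tape, 104 mm across, 25 mm high, lying flat, a bystander; origin under its centre.
- beaker: Clear beaker, 45 mm across, 59 mm high, standing behind the jig, a bystander; origin under its centre.

How it is judged:
By the outcome, as a careful person would: the job done as asked, in the order asked, and still so for the second after the job is handed in, with the robot touching nothing.
It also fails if it takes over 67 s, if anything falls off the work surface, if the arm or the gripper's body presses on something with over 40 N, if the wrist force passes 120 N, or if a joint passes its speed limit or range.

## Working session

There is one attempt and no reset: what is moved stays moved. The work goes in short steps, Python scripts to look and compute and a tool call to move; the robot and the scene stay as the last step left them, time stands still between calls to the robot, and variables do not carry over. Pictures are saved under pics/ and viewed, at most 10 in all, crops included, and the job is handed in when it is done.

Besides the shell and the picture viewer there is one more tool, called after "Call:" as name(argument=value, ...) on one line, values as JSON. drive_tool: Moves the arm, as the interface text tells. Shift numbers are shares of 0.1 m and turn numbers shares of 90 degrees, none past 1 either way. Its arguments: {"type":"object","properties":{"targets":{"type":"array","items":{"type":"object","properties":{"dx":{"type":"number","minimum":-1,"maximum":1},"dy":{"type":"number","minimum":-1,"maximum":1},"dz":{"type":"number","minimum":-1,"maximum":1},"yaw":{"type":"number","minimum":-1,"maximum":1},"fingers":{"type":"number"}}}},"squeeze":{"type":"number"}},"required":["targets"]}

```bash
mkdir -p pics; python3 - <<'E'
from workcell import readout, grab_frame, camera_info, workorder, bot
import cv2, numpy as np
print(readout.observe(), bot.pinch_z)
for n in("scene","side","wrist"):
    i=camera_info(n); print(n,{k:(np.round(v,4).tolist()) for k,v in i.items()})
    cv2.imwrite(f"pics/{n}0.png",grab_frame(n))
E
```

```text
{'clock': 0.0, 'qpos': array([-0.07018325,  0.52201645, -0.0363443 ,  1.59998221,  0.0212352 ,
        1.02112934, -0.1127991 ]), 'qd': array([-0.00060066, -0.00037633,  0.00138662, -0.00085281,  0.00115276,
       -0.00050294,  0.0009137 ]), 'joint_efforts': array([-4.24098413e-03, -9.27110124e+01,  1.97758444e+00, -3.69928443e+01,
        1.76317629e-02,  8.19846697e-03, -6.58496788e-05]), 'position': array([ 6.24619982e-01, -5.15945199e-05,  1.92033305e-01]), 'tool_rot': array([-3.14044809e+00,  1.04257273e-04,  1.57080314e+00]), 'force': array([-0.36419576, -0.05575918, -0.78500621]), 'moment': array([ 0.02226752, -0.03153939, -0.02063959]), 'finger_force': 0.0, 'grip_width': 0.085261114339005} 0.0187
scene {'fx': 604.096, 'fy': 604.096, 'cx': 311.5028, 'cy': 237.4148, 'T': [[0.885, 0.321, -0.3372, 0.0952], [-0.4655, 0.6205, -0.6311, -0.8062], [0.0066, 0.7155, 0.6986, 1.0622], [0.0, 0.0, 0.0, 1.0]]}
side {'fx': 480.744, 'fy': 480.744, 'cx': 325.8796, 'cy': 242.9561, 'T': [[0.8943, 0.2831, -0.3466, 0.1863], [-0.4471, 0.5306, -0.7201, -0.7558], [-0.0199, 0.799, 0.601, 0.7698], [0.0, 0.0, 0.0, 1.0]]}
wrist {'fx': 350.5201, 'fy': 350.5201, 'cx': 320.0289, 'cy': 241.8528, 'hand_eye': [[0.0007, 0.9539, 0.3, 0.0777], [1.0, -0.0012, 0.0014, -0.0001], [0.0017, 0.3, -0.9539, -0.1808], [0.0, 0.0, 0.0, 1.0]]}
```

View pics/scene0.png

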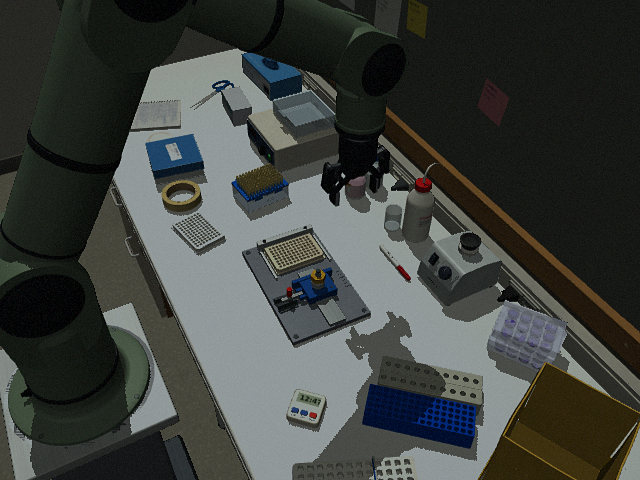

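View pics/side0.png

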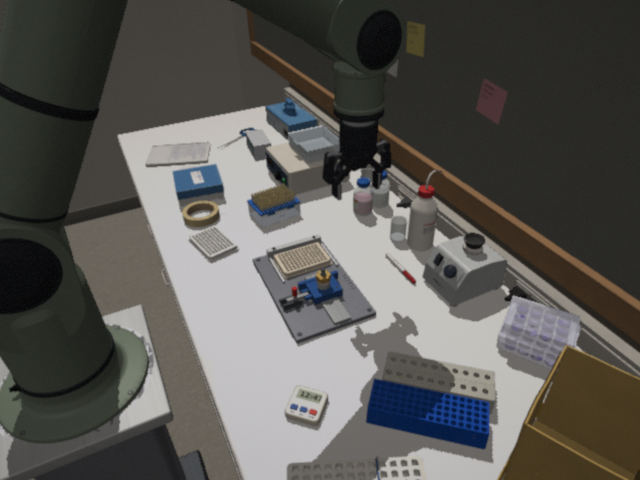

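View pics/wrist0.png

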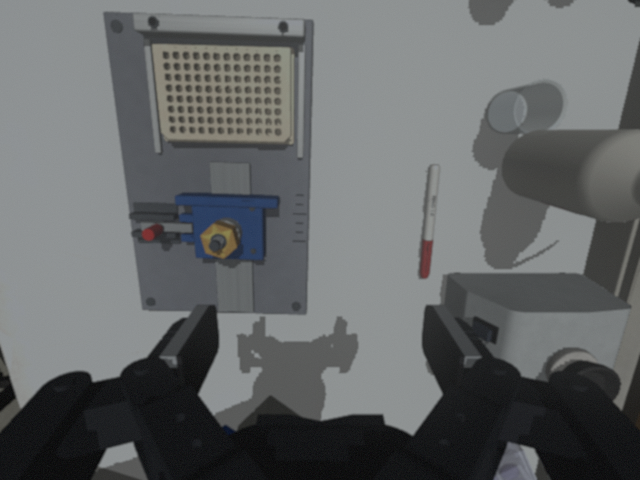

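The wrist view shows the jig almost square: base corners about (106,14), (312,18), (306,314), (143,312), nut at (220,240), knob at (150,233). The fence is at the top, which is world +y. I'll enlarge it for closer readings.

```bash
cat > h.py <<'E'
import numpy as np, cv2
from scipy.spatial.transform import Rotation as Ro
from workcell import readout, grab_frame, camera_info, workorder, bot
def Ttool(s=None):
    s=s or readout.observe(); T=np.eye(4); T[:3,:3]=Ro.from_euler('xyz',s['tool_rot']).as_matrix(); T[:3,3]=s['position']; return T
def ray(n,uv,Tt=None):
    i=camera_info(n); T=i['T'] if n!='wrist' else Tt@i['hand_eye']; T=np.array(T)
    d=T[:3,:3]@np.array([(uv[0]-i['cx'])/i['fx'],-(uv[1]-i['cy'])/i['fy'],-1]); return T[:3,3],d/np.linalg.norm(d)
def onz(n,uv,z,Tt=None):
    o,d=ray(n,uv,Tt); return o+d*(z-o[2])/d[2]
def tri(*rs):
    A=sum(np.eye(3)-np.outer(d,d) for o,d in rs); b=sum((np.eye(3)-np.outer(d,d))@o for o,d in rs); return np.linalg.solve(A,b)
E
python3 - <<'E'
from h import *
w=cv2.imread('pics/wrist0.png'); s=cv2.imread('pics/scene0.png')
out=np.zeros((600,800,3),np.uint8)
out[:600,:430]=cv2.resize(w[0:320,100:329],(430,600),interpolation=cv2.INTER_CUBIC)
out[:333,435:800]=cv2.resize(s[222:345,240:375],(365,333),interpolation=cv2.INTER_CUBIC)
cv2.imwrite('pics/crop1.png',out)
T=Ttool()
P=[onz('wrist',p,.012,T) for p in [(106,14),(312,18),(306,314),(143,312)]]
for p in P: print(p.round(4))
print([np.linalg.norm(P[i]-P[(i+1)%4]).round(4) for i in range(4)])
E
```

```text
[0.4317 0.1782 0.012 ]
[0.6166 0.1751 0.012 ]
[ 0.6078 -0.1232  0.012 ]
[ 0.4198 -0.121   0.012 ]
[np.float64(0.1849), np.float64(0.2984), np.float64(0.1881), np.float64(0.2995)]
```

View pics/crop1.png

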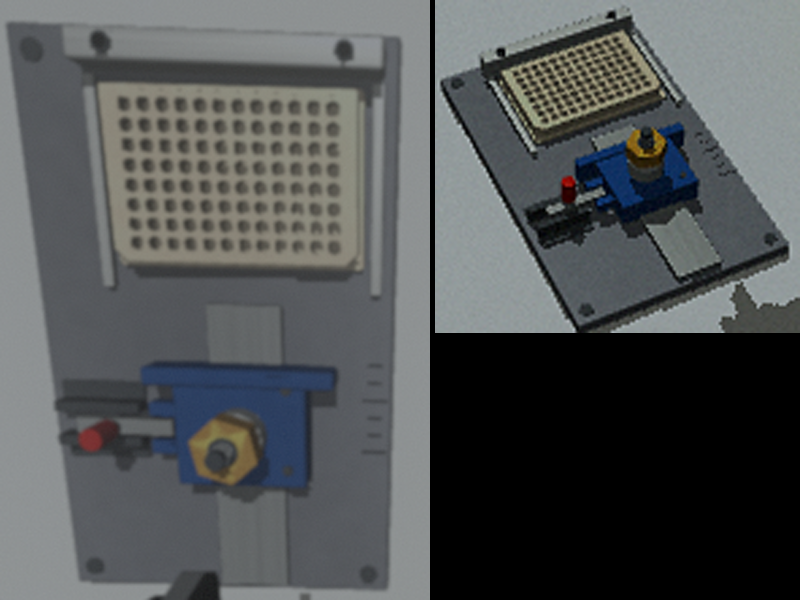

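```bash
python3 - <<'E'
from h import *
from scipy.optimize import least_squares
T=Ttool()
pw=lambda u,v:(100+u/1.8777,v/1.875)
ps=lambda u,v:(240+(u-435)/2.704,222+v/2.707)
J=np.array([[-.11,.15],[.08,.15],[.08,-.15],[-.11,-.15]])
for nm,pts in(('wrist',[pw(8,23),pw(400,37),pw(388,588),pw(80,580)]),('scene',[ps(443,83),None,ps(789,250),ps(580,324)])):
    k=[i for i in range(4) if pts[i]]
    P=np.array([onz(nm,pts[i],.012,T)[:2] for i in k])
    f=lambda q:((J[k]@np.array([[np.cos(q[2]),np.sin(q[2])],[-np.sin(q[2]),np.cos(q[2])]]))+q[:2]-P).ravel()
    r=least_squares(f,[.5,.03,0]); print(nm,r.x.round(4),(r.fun*1e3).round(1))
k=tri(ray('wrist',pw(86,441),T),ray('scene',ps(569,181))); b=tri(ray('wrist',pw(217,461),T),ray('scene',ps(646,131)))
print('knobtop',k.round(4),'bolttop',b.round(4), 'nut top', onz('wrist',pw(221,450),.074,T))
E
```

```text
wrist [ 0.5341  0.0278 -0.0318] [-1.5  1.6  1.3  1.4  0.7 -2.  -0.5 -1.1]
scene [ 0.5344  0.0214 -0.0411] [ 0.7  3.8  2.7  0.7 -3.4 -4.5]
knobtop [ 0.4615 -0.0167  0.0563] bolttop [ 0.5329 -0.0182  0.081 ] nut top [ 0.53267197 -0.01477499  0.074     ]
```

Call:
drive_tool(targets=[{"dy":-0.233,"dx":-0.024,"dz":0.08,"fingers":0.4},{"dy":-0.233,"dx":-0.024,"dz":0.08,"fingers":0.4},{"dy":-0.233,"dx":-0.024,"dz":0.08,"fingers":0.4},{"dy":-0.233,"dx":-0.024,"dz":0.08,"fingers":0.4},{"dy":-0.233,"dx":-0.024,"dz":0.08,"fingers":0.4},{"dy":-0.233,"dx":-0.024,"dz":0.08,"fingers":0.4},{"dy":-0.233,"dx":-0.024,"dz":0.08,"fingers":0.4},{"yaw":-0.089},{"yaw":-0.089},{"yaw":-0.089},{"yaw":-0.089},{"yaw":-0.089},{"yaw":-0.089},{"yaw":-0.089},{"yaw":-0.089},{"yaw":-0.089},{"yaw":-0.089},{"yaw":-0.089},{}])

```text
invalid input
```

```bash
python3 - <<'E'
from h import *
s=readout.observe(); print(s['clock'],s['position'].round(4),s['tool_rot'].round(4),s['qpos'].round(2),s['grip_width'],s['force'].round(1))
np.save('T1.npy',Ttool(s)); im=grab_frame('wrist'); cv2.imwrite('pics/w1.png',im)
E
```

```text
0.15 [ 0.6247 -0.      0.1922] [-3.1408  0.      1.5708] [-0.07  0.52 -0.04  1.6   0.02  1.02 -0.11] 0.08538325244928109 [-0.5 -0.2  0.2]
```

View pics/w1.png

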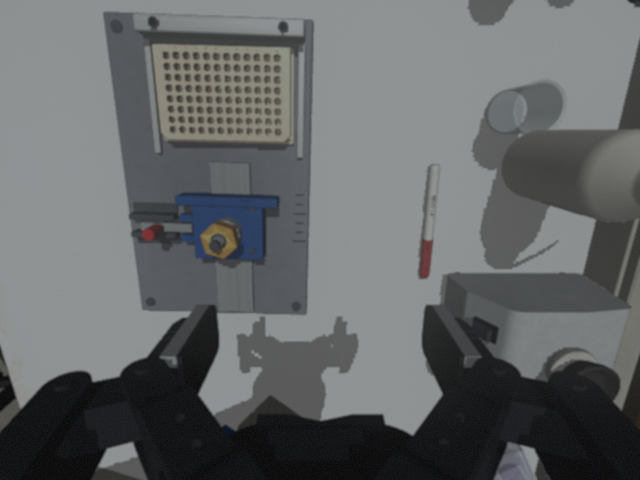

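The move was refused, probably because every key is needed, so the view is unchanged. I'll resend with all the keys.

Call:
drive_tool(targets=[{"dx":-0.024,"dy":-0.233,"dz":0.08,"yaw":0,"fingers":0.4},{"dx":-0.024,"dy":-0.233,"dz":0.08,"yaw":0,"fingers":0.4},{"dx":-0.024,"dy":-0.233,"dz":0.08,"yaw":0,"fingers":0.4},{"dx":-0.024,"dy":-0.233,"dz":0.08,"yaw":0,"fingers":0.4},{"dx":-0.024,"dy":-0.233,"dz":0.08,"yaw":0,"fingers":0.4},{"dx":-0.024,"dy":-0.233,"dz":0.08,"yaw":0,"fingers":0.4},{"dx":-0.024,"dy":-0.233,"dz":0.08,"yaw":0,"fingers":0.4},{"dx":0,"dy":0,"dz":0,"yaw":-0.089,"fingers":0.4},{"dx":0,"dy":0,"dz":0,"yaw":-0.089,"fingers":0.4},{"dx":0,"dy":0,"dz":0,"yaw":-0.089,"fingers":0.4},{"dx":0,"dy":0,"dz":0,"yaw":-0.089,"fingers":0.4},{"dx":0,"dy":0,"dz":0,"yaw":-0.089,"fingers":0.4},{"dx":0,"dy":0,"dz":0,"yaw":-0.089,"fingers":0.4},{"dx":0,"dy":0,"dz":0,"yaw":-0.089,"fingers":0.4},{"dx":0,"dy":0,"dz":0,"yaw":-0.089,"fingers":0.4},{"dx":0,"dy":0,"dz":0,"yaw":-0.089,"fingers":0.4},{"dx":0,"dy":0,"dz":0,"yaw":-0.089,"fingers":0.4},{"dx":0,"dy":0,"dz":0,"yaw":-0.089,"fingers":0.4},{"dx":0,"dy":0,"dz":0,"yaw":0,"fingers":0.4}])

```text
clock: 2.1
position: [0.4618, -0.0169, 0.1365]
tool_rot: [3.141, -0.0, 3.111]
force: [-0.2, -0.1, 0.3]
grip_width: 0.0511
finger_force: 0.0
```

```bash
python3 - <<'E'
from h import *
s=readout.observe(); print(s['clock'],s['position'].round(4),s['qpos'].round(2))
np.save('T1.npy',Ttool(s)); im=grab_frame('wrist'); cv2.imwrite('pics/w2.png',im)
E
```

```text
2.1 [ 0.4618 -0.0169  0.1365] [ 0.24  0.37 -0.41  2.06  0.21  0.76  1.24]
```

View pics/w2.png

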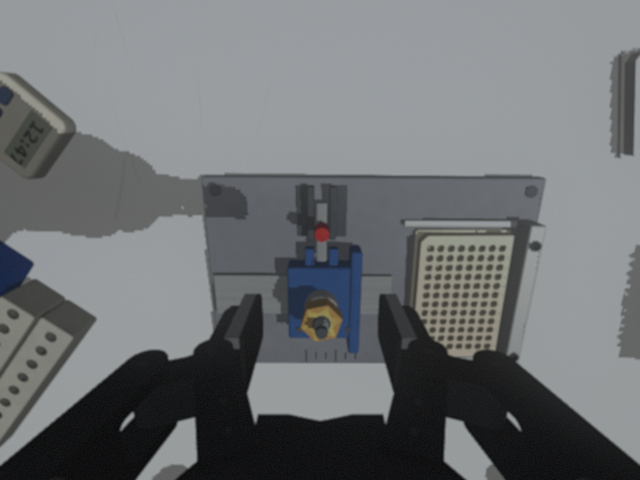

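Knob top is at (321,235), bolt top at (321,324) and the near base corners at (202,176) and (544,178). I'll triangulate these with the first wrist view.

```bash
python3 - <<'E'
from h import *
T1=np.load('T1.npy'); T0=np.eye(4); T0[:3,:3]=Ro.from_euler('xyz',[-3.1408,0,1.5708]).as_matrix(); T0[:3,3]=[.6246,0,.1921]
pw=lambda u,v:(100+u/1.8777,v/1.875); ps=lambda u,v:(240+(u-435)/2.704,222+v/2.707)
for n,a,b,c in(('knob',(86,441),(321.5,234),(569,181)),('bolt',(217,461),(321.5,325),(646,131))):
    r0,r1,r2=ray('wrist',pw(*a),T0),ray('wrist',b,T1),ray('scene',ps(*c))
    print(n,tri(r0,r1).round(4),tri(r1,r2).round(4),tri(r0,r1,r2).round(4))
A=onz('wrist',(202,177),.012,T1);B=onz('wrist',(544,178),.012,T1);print(A,B,np.linalg.norm(A-B), np.arctan2(*(B-A)[[1,0]])-np.pi/2)
for z in(.045,.056):print(onz('wrist',(321.5,234),z,T1))
for z in(.07,.084):print(onz('wrist',(321.5,325),z,T1))
im=cv2.imread('pics/w2.png')
a=cv2.resize(im[215:375,270:410],None,fx=3.75,fy=3.75,interpolation=cv2.INTER_CUBIC)
cv2.imwrite('pics/c2.png',a)
E
```

```text
knob [ 0.4607 -0.0154  0.0553] [ 0.463  -0.0149  0.0518] [ 0.4617 -0.0159  0.0548]
bolt [ 0.5309 -0.0187  0.0729] [ 0.5319 -0.0163  0.0761] [ 0.5319 -0.0176  0.0772]
[ 0.41874644 -0.11655972  0.012     ] [0.42841884 0.17835491 0.012     ] 0.2950731997997391 -0.03278556597969384
[ 0.46347496 -0.01480423  0.045     ]
[ 0.46031956 -0.01474799  0.056     ]
[ 0.5317835  -0.01684681  0.07      ]
[ 0.52349448 -0.01665236  0.084     ]
```

View pics/c2.png

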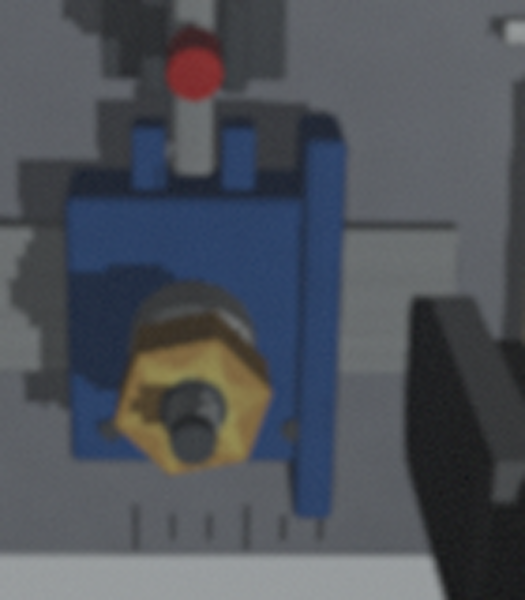

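Bolt top refined to crop (193,440), which is (321.5,332). The knob is about 1 mm off the tool axis in y. The knob height (55–56 mm) and jig yaw (-0.033) check out, so I'll descend and pinch the knob.

Call:
drive_tool(targets=[{"dx":0,"dy":0.01,"dz":0.2,"yaw":0,"fingers":0.4},{"dx":0,"dy":0,"dz":0.2,"yaw":0,"fingers":0.4},{"dx":0,"dy":0,"dz":0.2,"yaw":0,"fingers":0.4},{"dx":0,"dy":0,"dz":0.2,"yaw":0,"fingers":0.4},{"dx":0,"dy":0,"dz":0.2,"yaw":0,"fingers":0.4},{"dx":0,"dy":0,"dz":0,"yaw":0,"fingers":0.7},{"dx":0,"dy":0,"dz":0,"yaw":0,"fingers":1},{"dx":0,"dy":0,"dz":0,"yaw":0,"fingers":1},{"dx":0,"dy":0,"dz":0,"yaw":0,"fingers":1},{"dx":0,"dy":0,"dz":0,"yaw":0,"fingers":1}], squeeze=30)

```text
clock: 3.15
position: [0.4623, -0.0159, 0.0372]
tool_rot: [-3.142, 0.001, 3.108]
force: [-0.0, -0.5, -0.1]
grip_width: 0.0003
finger_force: 0.0
```

The fingers shut on nothing, so I'll look.

```bash
python3 - <<'E'
from h import *
s=readout.observe(); print(s['clock'],s['position'].round(4))
np.save('T2.npy',Ttool(s)); im=grab_frame('wrist'); sc=grab_frame('scene'); cv2.imwrite('pics/w3.png',im); cv2.imwrite('pics/s3.png',sc)
out=np.zeros((600,800,3),np.uint8)
out[:,:400]=cv2.resize(im[150:450,220:420],(400,600)); out[:333,435:800]=cv2.resize(sc[222:345,240:375],(365,333),interpolation=cv2.INTER_CUBIC)
cv2.imwrite('pics/c3.png',out)
E
```

```text
3.15 [ 0.4623 -0.0159  0.0372]
```

View pics/c3.png

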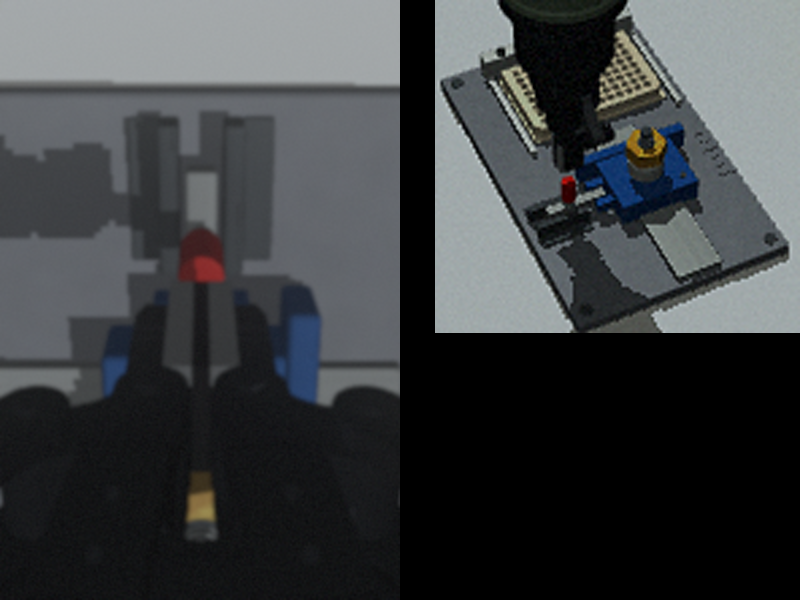

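The closed tips stand beside the knob, on its +x side. In the scene view the knob is just in front of the fingertips, at crop (569,182). I'll check the calibration by projecting the TCP into both cameras.

```bash
cat >> h.py <<'E'
def proj(n,P,Tt=None):
    i=camera_info(n); T=np.array(i['T'] if n!='wrist' else Tt@i['hand_eye']); p=np.linalg.inv(T)@np.r_[P,1]
    return np.array([i['cx']+i['fx']*p[0]/-p[2], i['cy']-i['fy']*p[1]/-p[2]])
E
python3 - <<'E'
from h import *
T2=np.load('T2.npy'); T1=np.load('T1.npy')
sc=lambda P:(proj('scene',P)-[240,222])*[2.704,2.707]+[435,0]
w=lambda P:(proj('wrist',P,T2)-[220,150])*2
tp=T2[:3,3]
for nm,P in(('tcp',tp),('tip -x front',tp+[-.011,0,0]),('tip +x',tp+[.011,0,0]),('pinch',tp+[0,0,.0187])): print(nm,sc(P).round(),w(P).round())
pk=(220+101,150+133)
print('knob from w3',onz('wrist',pk,.056,T2),'w2',onz('wrist',(322,234.5),.056,T1),'tri', tri(ray('wrist',pk,T2),ray('wrist',(322,234.5),T1)))
print('scene only',onz('scene',(240+134/2.704,222+182/2.707),.056))
print(camera_info('wrist').keys(),camera_info('scene').keys())
E
```

```text
tcp [568. 195.] [196. 253.]
tip -x front [555. 199.] [195. 216.]
tip +x [580. 190.] [198. 289.]
pinch [567. 180.] [196. 282.]
knob from w3 [ 0.45789392 -0.01420785  0.056     ] w2 [ 0.460737   -0.01436995  0.056     ] tri [ 0.46593283 -0.01443813  0.03798599]
scene only [ 0.46251242 -0.01900847  0.056     ]
dict_keys(['fx', 'fy', 'cx', 'cy', 'hand_eye']) dict_keys(['fx', 'fy', 'cx', 'cy', 'T'])
```

The fingertips appear well above where the reported TCP would put them. I'll check the camera's real height from known jig lengths in this frame.

```bash
python3 - <<'E'
from h import *
T2=np.load('T2.npy'); T1=np.load('T1.npy')
for f,rows in(('w2',(185,200)),('w3',(196,202,210,220))):
    im=cv2.imread(f'pics/{f}.png'); g=cv2.cvtColor(im,cv2.COLOR_BGR2GRAY)
    for r in rows:
        row=g[r].astype(int); e=np.abs(row[3:]-row[:-3]); k=np.where(e>25)[0]; print(f,r,k.tolist(), row[::40].tolist())
    h=cv2.cvtColor(im,cv2.COLOR_BGR2HSV); m=((h[...,0]<8)|(h[...,0]>172))&(h[...,1]>150)&(h[...,2]>60); m[:, :250]=0;m[:,400:]=0
    ys,xs=np.where(m); print('red bbox',xs.min(),xs.max(),ys.min(),ys.max(), [ (y,int(m[y].sum())) for y in range(ys.min(),ys.max()+1,3)])
    mb=((h[...,0]>100)&(h[...,0]<125)&(h[...,1]>120)); mb[:,:250]=0; mb[:,420:]=0; ys,xs=np.where(mb); print('blue bbox',xs.min(),xs.max(),ys.min(),ys.max())
    col=g[:,300].astype(int); print('col300 edges',np.where(np.abs(col[3:]-col[:-3])>25)[0].tolist())
E
```

```text
w2 185 [312, 318, 319, 542, 543, 544] [97, 98, 100, 98, 103, 100, 99, 101, 87, 102, 102, 106, 106, 110, 155, 154]
w2 200 [201, 202, 244, 245, 293, 294, 345, 346, 539, 540, 541] [97, 99, 98, 100, 102, 102, 67, 99, 65, 101, 102, 104, 107, 109, 154, 154]
red bbox 315 328 228 240 [(228, 3), (231, 12), (234, 14), (237, 12), (240, 3)]
blue bbox 288 361 249 351
col300 edges [171, 172, 173, 182, 183, 234, 235, 239, 240, 336, 360, 361, 362, 413, 414, 415, 416, 417]
w3 196 [] [102, 104, 105, 106, 67, 81, 79, 83, 80, 80, 79, 80, 81, 79, 82, 80]
w3 202 [144, 180] [103, 103, 105, 106, 71, 103, 106, 107, 107, 106, 107, 106, 108, 106, 109, 109]
w3 210 [145, 146, 189, 279, 280, 306, 307, 308, 309, 317, 318, 355, 356, 614, 615, 616] [103, 104, 104, 103, 54, 103, 107, 103, 76, 107, 108, 105, 108, 109, 110, 108]
w3 220 [146, 147, 148, 220, 221, 280, 281, 308, 309, 317, 318, 355, 613, 614] [103, 103, 105, 105, 52, 70, 104, 106, 73, 105, 105, 104, 107, 107, 108, 108]
red bbox 310 331 277 290 [(277, 1), (280, 14), (283, 19), (286, 19), (289, 14)]
blue bbox 271 379 297 351
col300 edges [188, 189, 190, 191, 192, 195, 206, 207]
```

Several cues suggest the tips sit about 20–35 mm above the reported TCP, so the fingers closed above the knob:
- The open fingers' pixel spacing is too wide for their opening.
- The scene view shows the tips too high.
- The jig scale in the wrist view is too small.

I'll reopen, lower by a small step and close again, watching the force.

Call:
drive_tool(targets=[{"dx":0,"dy":0.01,"dz":0,"yaw":0,"fingers":0.6},{"dx":0,"dy":0,"dz":0,"yaw":0,"fingers":0.6},{"dx":0,"dy":0,"dz":0,"yaw":0,"fingers":0.6},{"dx":0,"dy":0,"dz":0.03,"yaw":0,"fingers":0.6},{"dx":0,"dy":0,"dz":0.03,"yaw":0,"fingers":0.6},{"dx":0,"dy":0,"dz":0.03,"yaw":0,"fingers":0.6},{"dx":0,"dy":0,"dz":0,"yaw":0,"fingers":1},{"dx":0,"dy":0,"dz":0,"yaw":0,"fingers":1},{"dx":0,"dy":0,"dz":0,"yaw":0,"fingers":1},{"dx":0,"dy":0,"dz":0,"yaw":0,"fingers":1}], squeeze=25)

```text
clock: 4.25
position: [0.462, -0.0148, 0.0277]
tool_rot: [3.142, 0.0, 3.109]
force: [-0.1, 0.1, -0.1]
grip_width: 0.0001
finger_force: 0.0
```

Call:
drive_tool(targets=[{"dx":0,"dy":0,"dz":0,"yaw":0,"fingers":0.6},{"dx":0,"dy":0,"dz":0,"yaw":0,"fingers":0.6},{"dx":0,"dy":0,"dz":0,"yaw":0,"fingers":0.6},{"dx":0,"dy":0,"dz":0.025,"yaw":0,"fingers":0.6},{"dx":0,"dy":0,"dz":0,"yaw":0,"fingers":0.6}], squeeze=25)

```text
clock: 4.75
position: [0.4618, -0.0148, 0.0248]
tool_rot: [-3.142, -0.0, 3.109]
force: [-0.2, 0.7, 0.9]
grip_width: 0.0341
finger_force: 0.0
```

```bash
python3 - <<'E'
from h import *
s=readout.observe(); print(s['clock'],s['position'].round(4),s['force'].round(2))
np.save('T3.npy',Ttool(s)); im=grab_frame('wrist'); sc=grab_frame('scene'); sd=grab_frame('side'); cv2.imwrite('pics/w4.png',im); cv2.imwrite('pics/s4.png',sc)
out=np.zeros((600,800,3),np.uint8)
out[:,:400]=cv2.resize(im[190:340,270:370],(400,600),interpolation=cv2.INTER_CUBIC); out[:300,400:]=cv2.resize(sc[255:315,260:340],(400,300),interpolation=cv2.INTER_CUBIC)
out[300:,400:]=cv2.resize(sd[255:315,265:345],(400,300),interpolation=cv2.INTER_CUBIC)
cv2.imwrite('pics/c4.png',out)
E
```

```text
4.75 [ 0.4618 -0.0148  0.0248] [-0.18  0.7   0.93]
```

View pics/c4.png

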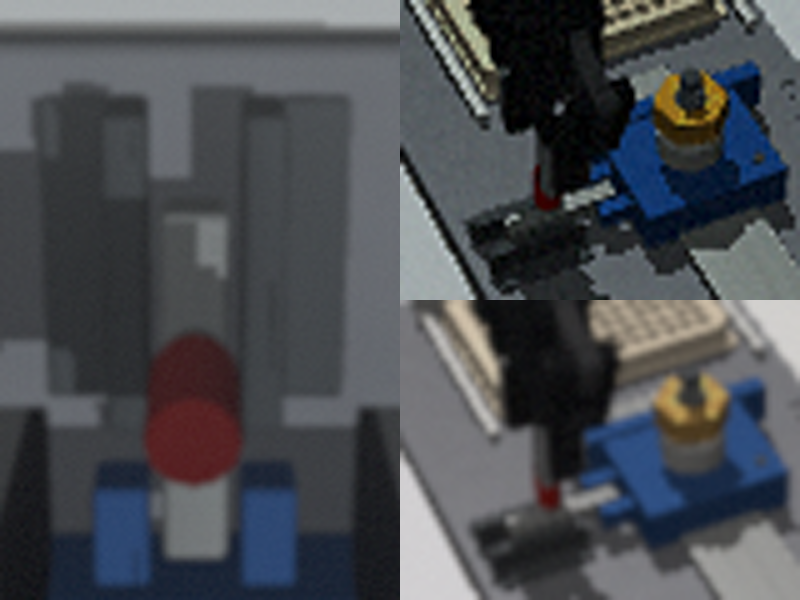

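The knob stands between the open fingers, centred at about (318,300). The visible tips, at depth 0.154 in the wrist camera, are only around knob-top height. The alignment is good, so I'll go lower and pinch.

Call:
drive_tool(targets=[{"dx":0,"dy":0,"dz":0.03,"yaw":0,"fingers":0.6},{"dx":0,"dy":0,"dz":0.03,"yaw":0,"fingers":0.6},{"dx":0,"dy":0,"dz":0.03,"yaw":0,"fingers":0.6},{"dx":0,"dy":0,"dz":0.02,"yaw":0,"fingers":0.6},{"dx":0,"dy":0,"dz":0,"yaw":0,"fingers":1},{"dx":0,"dy":0,"dz":0,"yaw":0,"fingers":1},{"dx":0,"dy":0,"dz":0,"yaw":0,"fingers":1},{"dx":0,"dy":0,"dz":0,"yaw":0,"fingers":1}], squeeze=25)

```text
clock: 5.7
position: [0.4618, -0.0154, 0.0141]
tool_rot: [-3.141, -0.0, 3.108]
force: [-0.5, -5.9, -1.0]
grip_width: 0.0086
finger_force: 24.3
```

Call:
drive_tool(targets=[{"dx":0,"dy":-0.015,"dz":0,"yaw":0,"fingers":0.6},{"dx":0,"dy":0,"dz":0,"yaw":0,"fingers":0.6},{"dx":0,"dy":0,"dz":0.03,"yaw":0,"fingers":0.6},{"dx":0,"dy":0,"dz":0.03,"yaw":0,"fingers":0.6},{"dx":0,"dy":0,"dz":0.03,"yaw":0,"fingers":0.6},{"dx":0,"dy":0,"dz":0,"yaw":0,"fingers":0.6},{"dx":0,"dy":0,"dz":0,"yaw":0,"fingers":1},{"dx":0,"dy":0,"dz":0,"yaw":0,"fingers":1},{"dx":0,"dy":0,"dz":0,"yaw":0,"fingers":1},{"dx":0,"dy":0,"dz":0,"yaw":0,"fingers":1}], squeeze=25)

```text
clock: 6.7
position: [0.462, -0.0161, 0.0052]
tool_rot: [3.141, 0.0, 3.109]
force: [-0.9, 3.9, 0.4]
grip_width: 0.0104
finger_force: 25.0
```

```bash
python3 - <<'E'
from h import *
s=readout.observe(); print(s['clock'],s['position'].round(4),s['force'].round(2),s['moment'].round(2))
np.save('T4.npy',Ttool(s)); im=grab_frame('wrist'); cv2.imwrite('pics/w5.png',im)
h=cv2.cvtColor(im,cv2.COLOR_BGR2HSV); m=((h[...,0]<8)|(h[...,0]>172))&(h[...,1]>120)&(h[...,2]>40); m[:, :250]=0;m[:,400:]=0
ys,xs=np.where(m); print(xs.min(),xs.max(),ys.min(),ys.max(),[(y,int(m[y].sum())) for y in range(ys.min(),ys.max()+1,2)])
E
```

```text
6.7 [ 0.462  -0.0161  0.0052] [-0.92  3.85  0.4 ] [0.71 0.18 0.  ]
307 333 290 332 [(290, 4), (292, 12), (294, 17), (296, 18), (298, 20), (300, 21), (302, 20), (304, 21), (306, 23), (308, 22), (310, 23), (312, 23), (314, 24), (316, 25), (318, 25), (320, 25), (322, 25), (324, 25), (326, 25), (328, 23), (330, 16), (332, 4)]
```

The pinch is holding (25 N), so I'll draw back.

Call:
drive_tool(targets=[{"dx":0.03,"dy":0,"dz":0,"yaw":0,"fingers":1},{"dx":0.03,"dy":0,"dz":0,"yaw":0,"fingers":1},{"dx":0.03,"dy":0,"dz":0,"yaw":0,"fingers":1},{"dx":0.03,"dy":0,"dz":0,"yaw":0,"fingers":1},{"dx":0.03,"dy":0,"dz":0,"yaw":0,"fingers":1},{"dx":0.03,"dy":0,"dz":0,"yaw":0,"fingers":1},{"dx":0.02,"dy":0,"dz":0,"yaw":0,"fingers":1}])

```text
clock: 7.45
position: [0.4418, -0.0154, 0.0052]
tool_rot: [3.141, 0.001, 3.109]
force: [5.7, 4.7, -1.3]
grip_width: 0.0102
finger_force: 24.8
```

Call:
drive_tool(targets=[{"dx":0.01,"dy":0,"dz":0,"yaw":0,"fingers":1},{"dx":0,"dy":0,"dz":0,"yaw":0,"fingers":1}])

```text
clock: 7.65
position: [0.4418, -0.0154, 0.0053]
tool_rot: [3.141, 0.002, 3.109]
force: [7.7, 3.7, -5.4]
grip_width: 0.0102
finger_force: 24.5
```

```bash
cat > red.py <<'E'
from h import *
def red(im):
    h=cv2.cvtColor(im,cv2.COLOR_BGR2HSV); m=((h[...,0]<8)|(h[...,0]>172))&(h[...,1]>120)&(h[...,2]>40); m[:, :250]=0;m[:,400:]=0
    ys,xs=np.where(m); return xs.min(),xs.max(),ys.min(),ys.max()
E
python3 - <<'E'
from red import *
s=readout.observe(); print(s['position'].round(4),s['force'].round(2)); im=grab_frame('wrist');cv2.imwrite('pics/w6.png',im);print(red(im))
E
```

```text
[ 0.4418 -0.0154  0.0053] [ 7.68  3.67 -5.43]
(np.int64(307), np.int64(333), np.int64(291), np.int64(333))
```

The slide drew 20.2 mm, then a further 1 mm met the end stop with rising force and no motion, so it is fully back. I'll release, rise, and move behind the stop with the jaws turned a quarter.

Call:
drive_tool(targets=[{"dx":0,"dy":0,"dz":0,"yaw":0,"fingers":0.5},{"dx":0,"dy":0,"dz":0,"yaw":0,"fingers":0.5},{"dx":0,"dy":0,"dz":-0.2,"yaw":0,"fingers":0.5},{"dx":0,"dy":0,"dz":-0.4,"yaw":0,"fingers":0.5},{"dx":0,"dy":0,"dz":-0.4,"yaw":0,"fingers":0.5},{"dx":-0.227,"dy":-0.133,"dz":0,"yaw":0,"fingers":0.5},{"dx":-0.227,"dy":-0.133,"dz":0,"yaw":0,"fingers":0.5},{"dx":-0.227,"dy":-0.133,"dz":0,"yaw":0,"fingers":0.5},{"dx":-0.227,"dy":-0.133,"dz":0,"yaw":0,"fingers":0.5},{"dx":0,"dy":0,"dz":0,"yaw":0.091,"fingers":1},{"dx":0,"dy":0,"dz":0,"yaw":0.091,"fingers":1},{"dx":0,"dy":0,"dz":0,"yaw":0.091,"fingers":1},{"dx":0,"dy":0,"dz":0,"yaw":0.091,"fingers":1},{"dx":0,"dy":0,"dz":0,"yaw":0.091,"fingers":1},{"dx":0,"dy":0,"dz":0,"yaw":0.091,"fingers":1},{"dx":0,"dy":0,"dz":0,"yaw":0.091,"fingers":1},{"dx":0,"dy":0,"dz":0,"yaw":0.091,"fingers":1},{"dx":0,"dy":0,"dz":0,"yaw":0.091,"fingers":1},{"dx":0,"dy":0,"dz":0,"yaw":0.091,"fingers":1},{"dx":0,"dy":0,"dz":0,"yaw":0.091,"fingers":1}])

```text
clock: 9.7
position: [0.5292, -0.0721, 0.1049]
tool_rot: [-3.141, 0.0, 1.53]
force: [0.4, 0.7, 0.2]
grip_width: 0.0002
finger_force: 0.0
```

```bash
python3 - <<'E'
from h import *
s=readout.observe(); print(s['position'].round(4),s['tool_rot'],s['force'].round(2),s['qpos'].round(2)); np.save('T7.npy',Ttool(s)); im=grab_frame('wrist');cv2.imwrite('pics/w7.png',im)
h=cv2.cvtColor(im,cv2.COLOR_BGR2HSV)
for n,m in(('red',((h[...,0]<8)|(h[...,0]>172))&(h[...,1]>130)&(h[...,2]>50)),('blue',(h[...,0]>100)&(h[...,0]<125)&(h[...,1]>120)),('brass',(h[...,0]>10)&(h[...,0]<26)&(h[...,1]>110)&(h[...,2]>60))):
    k,l,st,c=cv2.connectedComponentsWithStats(m.astype(np.uint8))
    print(n,[(st[i].tolist(),c[i].round(1).tolist()) for i in np.argsort(-st[1:,4])[:3]+1])
E
```

```text
[ 0.5292 -0.0721  0.1049] [-3.14050633e+00  2.47220367e-04  1.52988089e+00] [0.37 0.7  0.23] [-0.    0.5   0.03  1.92 -0.02  0.73  0.01]
red [([176, 160, 16, 15, 177], [184.0, 166.8])]
blue [([250, 114, 145, 93, 6759], [317.4, 149.9]), ([301, 192, 1, 1, 1], [301.0, 192.0]), ([305, 197, 1, 1, 1], [305.0, 197.0])]
brass [([298, 144, 49, 53, 1131], [322.1, 168.4])]
```

Call:
drive_tool(targets=[{"dx":0,"dy":0.015,"dz":0.25,"yaw":-0.005,"fingers":1},{"dx":0,"dy":0,"dz":0.25,"yaw":0,"fingers":1},{"dx":0,"dy":0,"dz":0.25,"yaw":0,"fingers":1},{"dx":0,"dy":0,"dz":0.25,"yaw":0,"fingers":1},{"dx":0,"dy":0,"dz":0.03,"yaw":0,"fingers":1},{"dx":0,"dy":0,"dz":0.03,"yaw":0,"fingers":1},{"dx":0,"dy":0,"dz":0,"yaw":0,"fingers":1}])

```text
clock: 10.45
position: [0.5317, -0.072, -0.0002]
tool_rot: [3.141, 0.0, 1.545]
force: [0.2, 0.6, 0.3]
grip_width: 0.0003
finger_force: 0.0
```

Call:
drive_tool(targets=[{"dx":0,"dy":0,"dz":0.03,"yaw":0,"fingers":1},{"dx":0,"dy":0,"dz":0.03,"yaw":0,"fingers":1},{"dx":0,"dy":0,"dz":0,"yaw":0,"fingers":1}])

```text
clock: 10.75
position: [0.5314, -0.0718, -0.0069]
tool_rot: [3.141, -0.0, 1.544]
force: [-0.1, -0.1, -0.1]
grip_width: 0.0001
finger_force: 0.0
```

Call:
drive_tool(targets=[{"dx":0,"dy":0,"dz":0.03,"yaw":0,"fingers":1},{"dx":0,"dy":0,"dz":0,"yaw":0,"fingers":1}])

```text
clock: 10.95
position: [0.5313, -0.0718, -0.0101]
tool_rot: [-3.141, -0.0, 1.544]
force: [-0.4, -0.5, -0.1]
grip_width: -0.0003
finger_force: 0.0
```

Call:
drive_tool(targets=[{"dx":0,"dy":0,"dz":0.03,"yaw":0,"fingers":1},{"dx":0,"dy":0,"dz":0,"yaw":0,"fingers":1}])

```text
clock: 11.15
position: [0.5313, -0.0718, -0.0132]
tool_rot: [-3.141, -0.0, 1.544]
force: [0.2, 0.7, 0.6]
grip_width: -0.0001
finger_force: 0.0
```

Call:
drive_tool(targets=[{"dx":0,"dy":0,"dz":0.02,"yaw":0,"fingers":1},{"dx":0,"dy":0,"dz":0,"yaw":0,"fingers":1}])

```text
clock: 11.35
position: [0.5313, -0.0718, -0.0151]
tool_rot: [-3.141, -0.0, 1.544]
force: [-0.8, -0.3, 0.2]
grip_width: -0.0005
finger_force: 0.0
```

Call:
drive_tool(targets=[{"dx":0,"dy":0,"dz":0.02,"yaw":0,"fingers":1},{"dx":0,"dy":0,"dz":0,"yaw":0,"fingers":1}])

```text
clock: 11.55
position: [0.5313, -0.0719, -0.0171]
tool_rot: [-3.141, 0.0, 1.544]
force: [0.2, -0.1, -0.9]
grip_width: 0.0
finger_force: 0.0
```

The tips are now about 20 mm above the bench, behind the push face. I'll push along jig +y in small rows.

Call:
drive_tool(targets=[{"dx":0.06,"dy":0,"dz":0,"yaw":0,"fingers":1},{"dx":0.06,"dy":0,"dz":0,"yaw":0,"fingers":1},{"dx":0.05,"dy":0,"dz":0,"yaw":0,"fingers":1},{"dx":0.05,"dy":0,"dz":0,"yaw":0,"fingers":1},{"dx":0.05,"dy":0,"dz":0,"yaw":0,"fingers":1}])

```text
clock: 12.05
position: [0.5323, -0.0449, -0.0169]
tool_rot: [3.141, 0.001, 1.544]
force: [0.7, -5.6, -0.5]
grip_width: 0.0001
finger_force: 2.6
```

Call:
drive_tool(targets=[{"dx":0.05,"dy":0,"dz":0,"yaw":0,"fingers":1},{"dx":0.05,"dy":0,"dz":0,"yaw":0,"fingers":1},{"dx":0.05,"dy":0,"dz":0,"yaw":0,"fingers":1},{"dx":0.05,"dy":0,"dz":0,"yaw":0,"fingers":1}])

```text
clock: 12.45
position: [0.5329, -0.0249, -0.0168]
tool_rot: [3.141, 0.001, 1.544]
force: [1.6, -5.0, -1.8]
grip_width: -0.0003
finger_force: 2.6
```

Call:
drive_tool(targets=[{"dx":0.05,"dy":0,"dz":0,"yaw":0,"fingers":1},{"dx":0.05,"dy":0,"dz":0,"yaw":0,"fingers":1},{"dx":0.04,"dy":0,"dz":0,"yaw":0,"fingers":1},{"dx":0.02,"dy":0,"dz":0,"yaw":0,"fingers":1}])

```text
clock: 12.85
position: [0.5334, -0.0087, -0.0168]
tool_rot: [3.141, 0.0, 1.544]
force: [0.9, -5.0, -1.0]
grip_width: 0.0001
finger_force: 2.8
```

Call:
drive_tool(targets=[{"dx":0.02,"dy":0,"dz":0,"yaw":0,"fingers":1},{"dx":0,"dy":0,"dz":0,"yaw":0,"fingers":1}])

```text
clock: 13.05
position: [0.5334, -0.0067, -0.0168]
tool_rot: [3.141, 0.0, 1.544]
force: [1.9, -3.6, -0.4]
grip_width: 0.0002
finger_force: 1.4
```

Call:
drive_tool(targets=[{"dx":0.01,"dy":0,"dz":0,"yaw":0,"fingers":1},{"dx":0,"dy":0,"dz":0,"yaw":0,"fingers":1}])

```text
clock: 13.25
position: [0.5335, -0.006, -0.0168]
tool_rot: [3.141, 0.0, 1.544]
force: [3.3, -4.0, -1.1]
grip_width: -0.0001
finger_force: 2.1
```

Call:
drive_tool(targets=[{"dx":0.01,"dy":0,"dz":0,"yaw":0,"fingers":1},{"dx":0,"dy":0,"dz":0,"yaw":0,"fingers":1}])

```text
clock: 13.45
position: [0.5335, -0.0051, -0.0168]
tool_rot: [3.141, 0.0, 1.544]
force: [2.3, -4.2, -1.2]
grip_width: 0.0001
finger_force: 2.3
```

Call:
drive_tool(targets=[{"dx":0.01,"dy":0,"dz":0,"yaw":0,"fingers":1},{"dx":0.01,"dy":0,"dz":0,"yaw":0,"fingers":1}])

```text
clock: 13.65
position: [0.5335, -0.0047, -0.0168]
tool_rot: [3.141, 0.002, 1.543]
force: [3.3, -18.0, -1.1]
grip_width: 0.0002
finger_force: 9.2
```

Call:
drive_tool(targets=[{"dx":0.01,"dy":0,"dz":0,"yaw":0,"fingers":1},{"dx":0,"dy":0,"dz":0,"yaw":0,"fingers":1}])

```text
clock: 13.85
position: [0.5335, -0.0047, -0.0168]
tool_rot: [3.141, 0.003, 1.542]
force: [2.1, -20.4, 0.9]
grip_width: 0.0002
finger_force: 9.8
```

Call:
drive_tool(targets=[{"dx":0.01,"dy":0,"dz":0,"yaw":0,"fingers":1},{"dx":0,"dy":0,"dz":0,"yaw":0,"fingers":1}])

```text
clock: 14.05
position: [0.5334, -0.0047, -0.0168]
tool_rot: [3.141, 0.004, 1.541]
force: [3.3, -25.4, -0.5]
grip_width: 0.0001
finger_force: 12.4
```

The force rose from 5 N to 25 N with no further travel, at the distance expected for the plate home, so the plate is snug. I'll back off, rise and look at the nut from above.

Call:
drive_tool(targets=[{"dx":-0.05,"dy":0,"dz":0,"yaw":0,"fingers":1},{"dx":-0.25,"dy":0,"dz":0,"yaw":0,"fingers":1},{"dx":0,"dy":0,"dz":-0.3,"yaw":0,"fingers":1},{"dx":0,"dy":0,"dz":-0.3,"yaw":0,"fingers":1},{"dx":0,"dy":0,"dz":-0.3,"yaw":0,"fingers":1},{"dx":0,"dy":0,"dz":-0.3,"yaw":0,"fingers":1},{"dx":0.2,"dy":0,"dz":0,"yaw":0,"fingers":1},{"dx":0.2,"dy":0,"dz":0,"yaw":0,"fingers":1},{"dx":0.2,"dy":0,"dz":0,"yaw":0,"fingers":1},{"dx":0,"dy":0,"dz":0,"yaw":0,"fingers":1},{"dx":0,"dy":0,"dz":0,"yaw":0,"fingers":1}])

```text
clock: 15.15
position: [0.5339, 0.0296, 0.1031]
tool_rot: [-3.141, -0.0, 1.545]
force: [-0.2, 0.2, -0.5]
grip_width: -0.0002
finger_force: 0.0
```

```bash
python3 - <<'E'
from h import *
s=readout.observe(); print(s['clock'],s['position'].round(4),s['tool_rot'],s['force'].round(2),s['qpos'].round(2)); np.save('T8.npy',Ttool(s)); im=grab_frame('wrist');cv2.imwrite('pics/w8.png',im); sc=grab_frame('scene'); cv2.imwrite('pics/s8.png',sc)
h=cv2.cvtColor(im,cv2.COLOR_BGR2HSV)
m=((h[...,0]>10)&(h[...,0]<26)&(h[...,1]>110)&(h[...,2]>60)).astype(np.uint8)
k,l,st,c=cv2.connectedComponentsWithStats(m); i=np.argmax(st[1:,4])+1; print(st[i],c[i])
x,y=c[i]; x,y=int(x),int(y)
out=np.zeros((600,800,3),np.uint8)
out[:400,:400]=cv2.resize(im[y-50:y+50,x-50:x+50],(400,400),interpolation=cv2.INTER_CUBIC)
out[:300,400:]=cv2.resize(im[0:480,:],(400,300))
out[300:,400:]=cv2.resize(sc[222:312,240:360],(400,300),interpolation=cv2.INTER_CUBIC)
cv2.imwrite('pics/c8.png',out); print(x-50,y-50)
E
```

```text
15.15 [0.5339 0.0296 0.1031] [-3.14134485e+00 -1.44465634e-04  1.54525594e+00] [-0.23  0.24 -0.5 ] [-0.2   0.5   0.04  1.92 -0.03  0.72 -0.16]
[ 296  221   48   48 1045] [319.31866029 243.18851675]
269 193
```

View pics/c8.png

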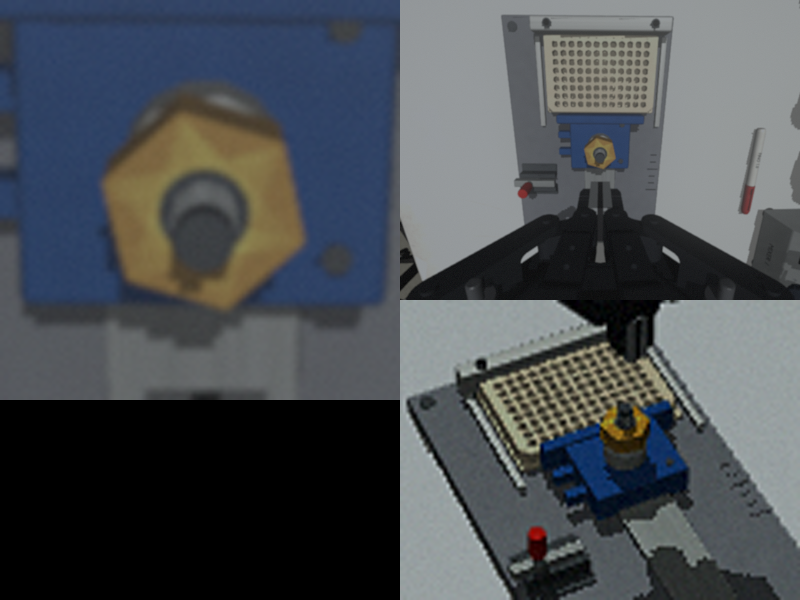

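The picture shows the plate tight between jaw and fence, and the knob drawn back. The nut hexagon is centred at about (319.7,245), with its corners giving flat normals near 12.4° in world. That makes the nut angle about 3.39 rad (194°). Its apparent size matches z ≈ 69 mm. Now I'll turn the wrist to grip across the flats and centre over the nut.

Call:
drive_tool(targets=[{"dx":0.082,"dy":0,"dz":0,"yaw":0,"fingers":0.3},{"dx":0,"dy":0,"dz":0,"yaw":-0.093,"fingers":0.3},{"dx":0,"dy":0,"dz":0,"yaw":-0.093,"fingers":0.3},{"dx":0,"dy":0,"dz":0,"yaw":-0.093,"fingers":0.3},{"dx":0,"dy":0,"dz":0,"yaw":-0.093,"fingers":0.3},{"dx":0,"dy":0,"dz":0,"yaw":-0.093,"fingers":0.3},{"dx":0,"dy":0,"dz":0,"yaw":-0.093,"fingers":0.3},{"dx":0,"dy":0,"dz":0,"yaw":-0.093,"fingers":0.3},{"dx":0,"dy":0,"dz":0,"yaw":-0.093,"fingers":0.3},{"dx":0,"dy":0,"dz":0,"yaw":-0.093,"fingers":0.3},{"dx":0,"dy":0,"dz":0,"yaw":-0.093,"fingers":0.3},{"dx":0,"dy":0,"dz":0,"yaw":-0.093,"fingers":0.3},{"dx":0,"dy":0,"dz":0,"yaw":-0.093,"fingers":0.3},{"dx":0,"dy":0,"dz":0,"yaw":-0.093,"fingers":0.3},{"dx":0,"dy":0,"dz":0,"yaw":-0.093,"fingers":0.3},{"dx":0,"dy":0,"dz":0,"yaw":-0.093,"fingers":0.3},{"dx":0,"dy":0,"dz":0,"yaw":-0.093,"fingers":0.3},{"dx":0,"dy":0,"dz":0,"yaw":0,"fingers":0.3}])

```text
clock: 17.05
position: [0.5343, 0.0372, 0.103]
tool_rot: [3.141, 0.0, -2.4]
force: [-0.5, 0.1, 0.3]
grip_width: 0.0595
finger_force: 0.0
```

```bash
python3 - <<'E'
from h import *
from scipy.optimize import minimize
s=readout.observe(); T=Ttool(s); print(s['position'].round(4),s['tool_rot'],s['qpos'].round(2),s['grip_width']); im=grab_frame('wrist');cv2.imwrite('pics/w9.png',im)
# fit hexagon (nut top, z .0693) in both views
def mask(im):
    h=cv2.cvtColor(im,cv2.COLOR_BGR2HSV); m=((h[...,0]>10)&(h[...,0]<26)&(h[...,1]>100)&(h[...,2]>85)).astype(np.uint8)
    k,l,st,c=cv2.connectedComponentsWithStats(m); i=np.argmax(st[1:,4])+1
    m=np.zeros_like(m); cs,_=cv2.findContours((l==i).astype(np.uint8),cv2.RETR_EXTERNAL,cv2.CHAIN_APPROX_NONE); cv2.drawContours(m,cs,-1,1,-1); return m
def fit(im,T,x0):
    m=mask(im); ys,xs=np.where(m); print('mask',len(xs),xs.mean().round(1),ys.mean().round(1))
    def cost(q):
        P=[proj('wrist',[q[0]+.01732*np.cos(q[2]+k*np.pi/3+np.pi/6),q[1]+.01732*np.sin(q[2]+k*np.pi/3+np.pi/6),.0693],T) for k in range(6)]
        d=np.zeros(m.shape,np.uint8); cv2.fillPoly(d,[np.round(np.array(P)*16).astype(np.int32)],1,shift=4); return float((d!=m).sum())
    r=min((minimize(cost,[*x0,a],method='Nelder-Mead',options=dict(initial_simplex=[[*x0,a],[x0[0]+.003,x0[1],a],[x0[0],x0[1]+.003,a],[*x0,a+.2]])) for a in(0,.2,.4)),key=lambda r:r.fun)
    print(r.x[:2].round(4),np.degrees(r.x[2]).round(1),r.fun)
fit(cv2.imread('pics/w8.png'),np.load('T8.npy'),[.534,.0377]); fit(im,T,[.534,.0377])
E
```

```text
[0.5343 0.0372 0.103 ] [ 3.14113422e+00  5.26495654e-05 -2.39983762e+00] [ 0.24  0.55 -0.57  1.9   0.4   0.81  1.76] 0.05945845522771565
mask 1729 319.4 244.7
[0.5349 0.0364] 12.3 104.0
mask 1661 319.5 252.2
[0.5331 0.0362] 9.2 131.0
```

Two views from opposed wrist angles agree: nut at (0.534, 0.036), flats about 11°. I'll descend and grip.

Call:
drive_tool(targets=[{"dx":0.005,"dy":0,"dz":0.2,"yaw":0,"fingers":0.3},{"dx":0,"dy":0,"dz":0.2,"yaw":0,"fingers":0.3},{"dx":0,"dy":0,"dz":0.2,"yaw":0,"fingers":0.3},{"dx":0,"dy":0,"dz":0.15,"yaw":0,"fingers":0.3},{"dx":0,"dy":0,"dz":0.08,"yaw":0,"fingers":0.3},{"dx":0,"dy":0,"dz":0,"yaw":0,"fingers":0.3}])

```text
clock: 17.7
position: [0.5336, 0.0371, 0.0194]
tool_rot: [3.141, -0.001, -2.403]
force: [0.2, 0.2, 0.0]
grip_width: 0.0601
finger_force: 0.0
```

Call:
drive_tool(targets=[{"dx":0,"dy":0,"dz":0,"yaw":0,"fingers":0.5},{"dx":0,"dy":0,"dz":0,"yaw":0,"fingers":0.55},{"dx":0,"dy":0,"dz":0,"yaw":0,"fingers":0.6},{"dx":0,"dy":0,"dz":0,"yaw":0,"fingers":0.65},{"dx":0,"dy":0,"dz":0,"yaw":0,"fingers":0.75},{"dx":0,"dy":0,"dz":0,"yaw":0,"fingers":0.75}], squeeze=25)

```text
clock: 18.3
position: [0.5345, 0.0368, 0.0207]
tool_rot: [-3.141, 0.001, -2.402]
force: [0.8, -0.6, 8.3]
grip_width: 0.0293
finger_force: 26.7
```

A firm grip across 29.3 mm with hardly any side force. I'll turn clockwise and follow the thread down.

Call:
drive_tool(targets=[{"dx":0,"dy":0,"dz":0.0016,"yaw":0.08,"fingers":0.75},{"dx":0,"dy":0,"dz":0.0016,"yaw":0.08,"fingers":0.75},{"dx":0,"dy":0,"dz":0.0016,"yaw":0.08,"fingers":0.75},{"dx":0,"dy":0,"dz":0.0016,"yaw":0.08,"fingers":0.75},{"dx":0,"dy":0,"dz":0.0016,"yaw":0.08,"fingers":0.75},{"dx":0,"dy":0,"dz":0.0016,"yaw":0.08,"fingers":0.75}], squeeze=35)

```text
clock: 18.9
position: [0.5347, 0.0362, 0.0198]
tool_rot: [-3.141, 0.001, 3.122]
force: [0.1, -4.6, 7.6]
grip_width: 0.029
finger_force: 36.6
```

```bash
python3 -c "
from h import *
s=readout.observe(); print(s['position'].round(4),s['tool_rot'],s['force'].round(2),s['moment'].round(2),s['qpos'].round(2),s['grip_width'])"
```

```text
[0.5347 0.0362 0.0198] [-3.14095924e+00  1.47471414e-03  3.12154480e+00] [ 0.12 -4.58  7.65] [-1.15 -0.1   0.09] [ 0.03  0.65 -0.29  1.95  0.32  0.59  1.08] 0.029025930757869366
```

Call:
drive_tool(targets=[{"dx":0,"dy":0,"dz":0.0016,"yaw":0.08,"fingers":0.75},{"dx":0,"dy":0,"dz":0.0016,"yaw":0.08,"fingers":0.75},{"dx":0,"dy":0,"dz":0.0016,"yaw":0.08,"fingers":0.75},{"dx":0,"dy":0,"dz":0.0016,"yaw":0.08,"fingers":0.75},{"dx":0,"dy":0,"dz":0.0016,"yaw":0.08,"fingers":0.75},{"dx":0,"dy":0,"dz":0.0016,"yaw":0.08,"fingers":0.75},{"dx":0,"dy":0,"dz":0.0016,"yaw":0.08,"fingers":0.75}])

```text
clock: 19.6
position: [0.5344, 0.0357, 0.0186]
tool_rot: [3.142, 0.001, 2.241]
force: [-0.6, -8.0, 9.2]
grip_width: 0.0286
finger_force: 36.8
```

Call:
drive_tool(targets=[{"dx":0,"dy":0,"dz":0.0016,"yaw":0.08,"fingers":0.75},{"dx":0,"dy":0,"dz":0.0016,"yaw":0.08,"fingers":0.75},{"dx":0,"dy":0,"dz":0.0016,"yaw":0.08,"fingers":0.75},{"dx":0,"dy":0,"dz":0.0016,"yaw":0.08,"fingers":0.75},{"dx":0,"dy":0,"dz":0.0016,"yaw":0.08,"fingers":0.75}])

```text
clock: 20.1
position: [0.5339, 0.0355, 0.0178]
tool_rot: [3.142, 0.001, 1.613]
force: [-4.2, -9.8, 12.6]
grip_width: 0.0285
finger_force: 37.1
```

```bash
python3 -c "
from h import *
s=readout.observe(); print(s['position'].round(4),s['tool_rot'],s['force'].round(2),s['moment'].round(2),s['qpos'].round(2),s['grip_width'])"
```

```text
[0.5339 0.0355 0.0178] [3.14156199e+00 1.11900338e-03 1.61299424e+00] [-4.21 -9.76 12.64] [-1.99  0.97  0.1 ] [-0.26  0.64  0.11  1.97 -0.12  0.54 -0.02] 0.028516369992692796
```

Call:
drive_tool(targets=[{"dx":0,"dy":0,"dz":0.001,"yaw":0.08,"fingers":0.75},{"dx":0,"dy":0,"dz":0.001,"yaw":0.08,"fingers":0.75},{"dx":0,"dy":0,"dz":0.001,"yaw":0.08,"fingers":0.75},{"dx":0,"dy":0,"dz":0.001,"yaw":0.08,"fingers":0.75},{"dx":0,"dy":0,"dz":0.001,"yaw":0.08,"fingers":0.75},{"dx":0,"dy":0,"dz":0.001,"yaw":0.08,"fingers":0.75},{"dx":0,"dy":0,"dz":0.001,"yaw":0.08,"fingers":0.75}])

```text
clock: 20.8
position: [0.5333, 0.0357, 0.0168]
tool_rot: [-3.142, 0.001, 0.734]
force: [-6.6, -7.2, 6.8]
grip_width: 0.0289
finger_force: 36.6
```

```bash
cat > st.py <<'E'
from h import *
s=readout.observe(); print(s['position'].round(4),s['tool_rot'].round(3),s['force'].round(2),s['moment'].round(2),s['qpos'][6].round(2),s['grip_width'])
E
python3 st.py
```

```text
[0.5333 0.0357 0.0168] [-3.142e+00  1.000e-03  7.340e-01] [-6.58 -7.16  6.77] [-1.71  1.26  0.02] -0.64 0.02886689752999727
```

Call:
drive_tool(targets=[{"dx":0,"dy":0,"dz":0.001,"yaw":0.05,"fingers":0.75},{"dx":0,"dy":0,"dz":0.001,"yaw":0.05,"fingers":0.75},{"dx":0,"dy":0,"dz":0,"yaw":0.03,"fingers":0.75},{"dx":0,"dy":0,"dz":0,"yaw":0,"fingers":0.75}], squeeze=50)

```text
clock: 21.2
position: [0.5332, 0.0359, 0.0165]
tool_rot: [3.141, 0.001, 0.533]
force: [-4.9, -7.1, 10.8]
grip_width: 0.0281
finger_force: 53.3
```

```bash
python3 st.py
```

```text
[0.5332 0.0359 0.0165] [3.141e+00 1.000e-03 5.330e-01] [-4.92 -7.08 10.77] [-1.63  1.31 -0.05] -0.78 0.028123910870482233
```

Call:
drive_tool(targets=[{"dx":0,"dy":0,"dz":0,"yaw":0.03,"fingers":0.75},{"dx":0,"dy":0,"dz":0,"yaw":0,"fingers":0.75}])

```text
clock: 21.4
position: [0.5332, 0.0359, 0.0165]
tool_rot: [3.141, 0.001, 0.486]
force: [-5.7, -7.3, 9.5]
grip_width: 0.0281
finger_force: 53.2
```

```bash
python3 st.py
```

```text
[0.5332 0.0359 0.0165] [3.141e+00 1.000e-03 4.860e-01] [-5.67 -7.27  9.45] [-1.61  1.34  0.35] -0.82 0.028081621487552423
```

Call:
drive_tool(targets=[{"dx":0,"dy":0,"dz":0,"yaw":0.03,"fingers":0.75},{"dx":0,"dy":0,"dz":0,"yaw":0,"fingers":0.75}])

```text
clock: 21.6
position: [0.5337, 0.0361, 0.0166]
tool_rot: [3.141, 0.001, 0.44]
force: [-3.0, -6.9, 7.6]
grip_width: 0.0282
finger_force: 53.1
```

```bash
python3 st.py
```

```text
[0.5337 0.0361 0.0166] [3.141e+00 1.000e-03 4.400e-01] [-3.01 -6.93  7.56] [-1.33  0.55  0.62] -0.85 0.028182690142335796
```

Call:
drive_tool(targets=[{"dx":0,"dy":0,"dz":0,"yaw":0.03,"fingers":0.75},{"dx":0,"dy":0,"dz":0,"yaw":0,"fingers":0.75}])

```text
clock: 21.8
position: [0.5336, 0.0362, 0.0165]
tool_rot: [3.141, 0.001, 0.394]
force: [-2.6, -6.2, 7.1]
grip_width: 0.0285
finger_force: 53.6
```

```bash
python3 st.py
```

```text
[0.5336 0.0362 0.0165] [3.141e+00 1.000e-03 3.940e-01] [-2.64 -6.15  7.13] [-1.42  0.75  1.39] -0.88 0.028512180627120316
```

The moment climbed to 1.4 N·m right at the predicted seated angle (ψ = 0.49 rad), so the nut is hard down. I'll release, rise straight up, and check by image code.

Call:
drive_tool(targets=[{"dx":0,"dy":0,"dz":0,"yaw":0,"fingers":0.5},{"dx":0,"dy":0,"dz":0,"yaw":0,"fingers":0.3},{"dx":0,"dy":0,"dz":0,"yaw":0,"fingers":0.3},{"dx":0,"dy":0,"dz":-0.15,"yaw":0,"fingers":0.3},{"dx":0,"dy":0,"dz":-0.3,"yaw":0,"fingers":0.3},{"dx":0,"dy":0,"dz":-0.4,"yaw":0,"fingers":0.3},{"dx":0,"dy":0,"dz":0,"yaw":0.08,"fingers":0.3},{"dx":0,"dy":0,"dz":0,"yaw":0,"fingers":0.3}])

```text
clock: 22.6
position: [0.5344, 0.0374, 0.1029]
tool_rot: [-3.141, -0.002, 0.266]
force: [0.3, 0.5, -0.7]
grip_width: 0.0598
finger_force: 0.0
```

```bash
python3 - <<'E'
from h import *
from scipy.optimize import minimize
s=readout.observe(); T=Ttool(s); print(s['position'].round(4),s['tool_rot'].round(3),s['force'].round(1)); im=grab_frame('wrist');cv2.imwrite('pics/w10.png',im)
sc=grab_frame('scene'); cv2.imwrite('pics/s10.png',sc)
h=cv2.cvtColor(im,cv2.COLOR_BGR2HSV); m=((h[...,0]>10)&(h[...,0]<26)&(h[...,1]>100)&(h[...,2]>85)).astype(np.uint8)
k,l,st,c=cv2.connectedComponentsWithStats(m); i=[j for j in range(1,k) if abs(c[j][0]-320)<60 and abs(c[j][1]-245)<60 and st[j,4]>300]; print([(st[j],c[j]) for j in i]); i=max(i,key=lambda j:st[j,4])
cs,_=cv2.findContours((l==i).astype(np.uint8),cv2.RETR_EXTERNAL,cv2.CHAIN_APPROX_NONE); m=np.zeros_like(m); cv2.drawContours(m,cs,-1,1,-1)
def cost(q):
    P=[proj('wrist',[q[0]+.01732*np.cos(q[2]+j*np.pi/3+np.pi/6),q[1]+.01732*np.sin(q[2]+j*np.pi/3+np.pi/6),.065],T) for j in range(6)]
    d=np.zeros(m.shape,np.uint8); cv2.fillPoly(d,[np.round(np.array(P)*16).astype(np.int32)],1,shift=4); return float((d!=m).sum())
x0=[.534,.036]
r=min((minimize(cost,[*x0,a],method='Nelder-Mead',options=dict(initial_simplex=[[*x0,a],[x0[0]+.003,x0[1],a],[x0[0],x0[1]+.003,a],[*x0,a+.2]])) for a in(-.3,-.1,.2,.4)),key=lambda r:r.fun)
print(r.x[:2].round(4),np.degrees(r.x[2]).round(1),r.fun)
# stop/plate shift since before the nut work: scene patch registration
a,b=[cv2.cvtColor(cv2.imread(f'pics/{f}.png'),cv2.COLOR_BGR2GRAY).astype(np.float32) for f in('s8','s10')]
for nm,(x0,x1,y0,y1) in dict(stop=(283,325,262,285),plate=(264,300,232,255),base=(260,290,285,300)).items():
    print(nm,cv2.phaseCorrelate(a[y0:y1,x0:x1],b[y0:y1,x0:x1]))
E
```

```text
[0.5344 0.0374 0.1029] [-3.141e+00 -2.000e-03  2.660e-01] [ 0.3  0.5 -0.7]
[(array([298, 231,  47,  46, 959], dtype=int32), array([319.75182482, 250.11470282]))]
[0.534  0.0373] -2.3 754.0
stop ((0.43713155616947574, 0.18344679396135533), 0.9308351344532437)
plate ((-0.04434801390651444, -0.03365233741046225), 0.9988264458047019)
base ((0.0785233892944941, 0.5824813107294995), 0.9598017482625114)
```

The nut flats now sit at -2.3° against the jig's -1.9°, so the nut is seated. I'll probe the push face lightly to confirm the stop hasn't shifted (contact was at TCP y = -4.7 mm).

Call:
drive_tool(targets=[{"dx":0,"dy":0,"dz":0,"yaw":-0.0904,"fingers":1},{"dx":0,"dy":0,"dz":0,"yaw":-0.0904,"fingers":1},{"dx":0,"dy":0,"dz":0,"yaw":-0.0904,"fingers":1},{"dx":0,"dy":0,"dz":0,"yaw":-0.0904,"fingers":1},{"dx":0,"dy":0,"dz":0,"yaw":-0.0904,"fingers":1},{"dx":0,"dy":0,"dz":0,"yaw":-0.0904,"fingers":1},{"dx":0,"dy":0,"dz":0,"yaw":-0.0904,"fingers":1},{"dx":0,"dy":0,"dz":0,"yaw":-0.0904,"fingers":1},{"dx":0,"dy":0,"dz":0,"yaw":-0.0904,"fingers":1},{"dx":-0.225,"dy":0,"dz":0,"yaw":0,"fingers":1},{"dx":-0.225,"dy":0,"dz":0,"yaw":0,"fingers":1},{"dx":-0.225,"dy":0,"dz":0,"yaw":0,"fingers":1},{"dx":0,"dy":0,"dz":0.3,"yaw":0,"fingers":1},{"dx":0,"dy":0,"dz":0.3,"yaw":0,"fingers":1},{"dx":0,"dy":0,"dz":0.3,"yaw":0,"fingers":1},{"dx":0,"dy":0,"dz":0.25,"yaw":0,"fingers":1},{"dx":0,"dy":0,"dz":0,"yaw":0,"fingers":1}])

```text
clock: 24.4
position: [0.5299, -0.0305, -0.0166]
tool_rot: [-3.136, 0.0, 1.549]
force: [-0.3, 0.1, 0.8]
grip_width: -0.0001
finger_force: 0.0
```

Now I'll advance 25.5 mm to y ≈ -5.0, then in 0.5 mm steps.

Call:
drive_tool(targets=[{"dx":0.1,"dy":0.03,"dz":0,"yaw":0,"fingers":1},{"dx":0.1,"dy":0,"dz":0,"yaw":0,"fingers":1},{"dx":0.03,"dy":0,"dz":0,"yaw":0,"fingers":1},{"dx":0.02,"dy":0,"dz":0,"yaw":0,"fingers":1},{"dx":0,"dy":0,"dz":0,"yaw":0,"fingers":1}])

```text
clock: 24.9
position: [0.5363, -0.0053, -0.0131]
tool_rot: [3.141, 0.0, 1.547]
force: [0.0, 0.1, -0.3]
grip_width: -0.0002
finger_force: 0.0
```

Call:
drive_tool(targets=[{"dx":0.005,"dy":0,"dz":0,"yaw":0,"fingers":1},{"dx":0,"dy":0,"dz":0,"yaw":0,"fingers":1}])

```text
clock: 25.1
position: [0.5359, -0.0052, -0.0136]
tool_rot: [-3.142, -0.0, 1.546]
force: [-0.5, 0.1, -0.7]
grip_width: -0.0001
finger_force: 0.0
```

Call:
drive_tool(targets=[{"dx":0.005,"dy":0,"dz":0,"yaw":0,"fingers":1},{"dx":0,"dy":0,"dz":0,"yaw":0,"fingers":1}])

```text
clock: 25.3
position: [0.5359, -0.0049, -0.0137]
tool_rot: [-3.141, 0.0, 1.546]
force: [0.4, -2.0, 1.0]
grip_width: 0.0
finger_force: 1.1
```

Call:
drive_tool(targets=[{"dx":0.007,"dy":0,"dz":0,"yaw":0,"fingers":1},{"dx":0,"dy":0,"dz":0,"yaw":0,"fingers":1}])

```text
clock: 25.5
position: [0.5359, -0.0049, -0.0137]
tool_rot: [-3.142, 0.001, 1.546]
force: [0.5, -6.4, 1.0]
grip_width: -0.0001
finger_force: 3.3
```

Call:
drive_tool(targets=[{"dx":0.006,"dy":0,"dz":0,"yaw":0,"fingers":1},{"dx":0,"dy":0,"dz":0,"yaw":0,"fingers":1}])

```text
clock: 25.7
position: [0.5359, -0.0049, -0.0137]
tool_rot: [-3.142, 0.001, 1.545]
force: [-0.1, -9.3, 2.2]
grip_width: -0.0002
finger_force: 4.8
```

Contact is at the same place, and it holds firm at 9 N, well above the slide friction, so the setting stands. I'll withdraw and hand in.

Call:
drive_tool(targets=[{"dx":-0.05,"dy":0,"dz":0,"yaw":0,"fingers":1},{"dx":-0.25,"dy":0,"dz":0,"yaw":0,"fingers":1},{"dx":0,"dy":0,"dz":-0.3,"yaw":0,"fingers":1},{"dx":0,"dy":0,"dz":-0.4,"yaw":0,"fingers":1},{"dx":0,"dy":0,"dz":-0.4,"yaw":0,"fingers":1},{"dx":0,"dy":0,"dz":-0.2,"yaw":0,"fingers":1},{"dx":0,"dy":0,"dz":0,"yaw":0,"fingers":1},{"dx":0,"dy":0,"dz":0,"yaw":0,"fingers":1}])

```text
clock: 26.5
position: [0.5352, -0.0331, 0.1163]
tool_rot: [3.141, -0.0, 1.547]
force: [0.0, -0.1, -0.3]
grip_width: 0.0002
finger_force: 0.0
```

```bash
python3 -c "
from workcell import workorder
print(workorder.job_done())"
```

```text
the job is handed in; nothing more can be done
None
```

The job is handed in (no verdict was returned), at about 26.5 s of the 67 s limit: the lock slide is drawn fully back, the plate is snug against the fence, and the jam nut is hard down; a light probe afterwards met the stop within 0.2 mm of its set position.

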